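# Stack the stack-and-nest totes

### The arm

A 6-joint arm with a two-finger parallel gripper is mounted at the origin on a cart in front of the work surface, level with it; the furniture and walls round the work are solid. World frame = base frame: x ahead of the robot, y to its left, z up, the work surface at z = 0. Lengths are in mm, angles in rad, forces in N, time in s.
With the tool pointing down it reaches from about 400 to 925 mm from the base axis. Payload 12.5 kg.
Tool frame: the origin (TCP) lies between the finger pads; the fingertips stand 25 mm ahead of it and the grasp point (between the pads) lies 6 mm ahead of it; z points along the fingers, y is the line along which they close (so a half turn about z gives the same grasp; the last joint's range is limited). The gripper opens to 95 mm and grips with 3 to 60 N. Pads are 20 mm wide; open, the fingers measure 119 mm over their backs; the gripper's body (75 mm by 180 mm) begins 59 mm behind the grasp point.
Start: joints at [-1.22, 0.491, 1.559, -0, 1.092, -0.106], TCP at [275.698, -560.923, 239.661] pointing down, gripper open.
Joint ranges: [-3.1, 3.1], [-0.84, 2.19], [0.05, 2.79], [-1.13, 4.28], [0.06, 2.93], [-2.69, 2.69]. Speed limits (rad/s): [2.22, 2.22, 2.79, 3.14, 3.14, 3.14].

### API

Orientations are given as [roll, pitch, yaw] about the fixed x, y, z axes, in that order (R = Rz(yaw) Ry(pitch) Rx(roll)).
In Python, from cell import state, read_camera, job_done, cut_out gives the robot as it stands. The module is installed in compiled form; this text tells all that it offers.
- The arm moves only by the tool jog_arm, never from a script. Its argument "motion" is a list of rows, each a list of 2 entries, a list of its own where there are three numbers: the shift along the tool's x, y, z in mm, then the turn about the tool's z in rad. A call has 1 to 5 rows; each row is the pose to reach, as a shift and turn from the pose commanded when the call began, along the tool's axes at that moment; what a row does not reach only later rows make up. A row lasts 1/10 s, in which the tool goes at most 50 mm and 8.59 degrees, less where a joint would pass 70% of its speed; a pose out of reach is approached as far as the arm can. A call with a gripper value outside its range is refused whole. "grip" is the closure, from 0 (fully open) to 1 (shut), set as the call begins (left out, the last holds). The fingers move at their own pace and stop on an object; the grip force is fixed at half the most. Time passes only in rows, so rows that repeat a pose let the fingers close. It gives the time, the measured TCP pose, the force, the opening and the grip force at its end, in the units of the state.
- state(): the state, without advancing time (a new reading comes with each control period).
- read_camera(name): name is "side" or "top" or "wrist"; returns a dict with "img" (400x640x3 uint8, blue, green, red), "vertical_fov" (degrees; the focal length in pixels is half the picture's height over the tangent of half this angle, whatever the lens; pixels are square), "cx", "cy" (the principal point, pixels), "extrinsics" (4x4, takes a point from camera to world coordinates). Camera axes: x right, y up, looking along -z (the intrinsics and any distortion apply to the point x, -y, -z); pixel columns grow to the right and rows downward; lengths in mm; the calibration is good to about 2 mm. A picture is of the moment at which its call begins. There is no depth.
- job_done(): hands the job in; it is judged then, once.
Trained networks look in a picture, given as the dict that the camera call returned (one of the last four; its "shot" number tells which), for a name from the list of things; names that differ only in an ending like _2 or _b are one class to them, and where a whole thing is asked for, a point or a joint stands for the part that bears it (a point fixed in the world has none). Each returns a list of dicts, best first, with "p" (0 to 1); they miss things now and then, are a little off and sometimes report something else, mostly with a low value. They report only what shows in the picture. A call takes as long as a camera call.
- cut_out(name, picture): "region" (400x640 bool, what is visible of it) and "box" ([left, top, right, bottom] in pixels, round what is visible of it).
The state is a dict: "t": time; "joints": joint angles; "qvel": joint speeds; "tau": joint torques, N m; "eef_pos": TCP position; "tcp_rot": TCP orientation; "ft_force": force on the tool from outside, world axes, zero at the start; "moment": the same for the moment, N m; "opening": opening from 0.0 (shut) to 1.0 (fully open); "grip_force": force on a finger pad.
Only numpy, scipy, OpenCV 4.12 (cv2) and the standard library are available. Lean on these libraries where they do the work, as an engineer would, in place of code of your own. Each camera call takes 0.05 s, during which the arm holds its last target. There are 200 camera calls.

### The job

Stack the empty blue tote on top of the blue tote that holds the eraser, lined up with it and turned end for end, so that its white end is over the lower tote's all-blue end: that way round it stands level and high on the inner ledges instead of nesting down onto the eraser. Leave the lower tote standing where it is and do not disturb the green tote.

Things in the scene. Friction and masses are not known exactly. Their poses are not given: they have to be found in the camera images.
- tote_center (a point): Centre (30 mm above the underside) of the empty blue open tote to move: 130 (x) x 66 (y) x 60 mm high, 0.12 kg. x points to its white end, z up. Its top 16 mm is an upright rim band 66 mm wide: grip across it from above, mid-length. Below, walls taper to a 107 x 43 mm floor. Turned end for end on a like tote it stacks 52 mm higher, with 6 mm play; same way round it nests, 16 mm higher.
- tote_white_end (a point): Middle of the white end of the empty blue tote, 65 mm along x from its centre, 30 mm above its underside; same axes.
- base_tote: The lower tote: like the empty one, blue with one white end, 130 x 66 x 60 mm, 0.35 kg, standing loose with a pale eraser in it. Origin at the centre of its underside; x points to its white end, z up. Inside its ends are three ledges, 52 mm above the origin (8 mm below the rim), that carry a tote turned end for end.
- green_tote: A bystander: a green tote of the same shape and size with one white end, empty, standing loose on the table. Origin at the centre of its underside; x points to its white end.

How it is judged (in metres and radians):
At the end, for the whole second after the job is handed in: The empty blue tote stands on the ledges of the tote with the eraser, 52 mm (within 4) above it, centred within 12 mm, its white end over the lower blue end, parallel within 10 degrees, both level within 4 degrees and at rest, the lower one within 40 mm of its first place (z of tote_center in the frame of base_tote between 0.078 and 0.086 m and x of tote_center in the frame of base_tote between -0.012 and 0.012 m and y of tote_center in the frame of base_tote between -0.012 and 0.012 m and x of tote_white_end in the frame of base_tote between -0.085 and -0.045 m and angle between the x axis of tote_center and the x axis of base_tote, either way round below 0.18 rad and angle between each of tote_center, base_tote's own z axis and vertical below 0.07 rad and linear speed of base_tote below 0.02 m/s and distance of base_tote from where it was at the start of the episode below 0.04 m); the robot touches nothing.
It fails at once if the lower tote is pushed more than 40 mm from its place (distance of base_tote from where it was at the start of the episode above 0.04 m).
It fails at once if the green tote is moved more than 25 mm (distance of green_tote from where it was at the start of the episode above 0.025 m).
It also fails if it takes over 35 s, if anything falls off the work surface, if the arm or the gripper's body presses on something with over 40 N, if the wrist force passes 120 N, or if a joint passes its speed limit or range.

## Working session

There is one attempt and no reset: what is moved stays moved. The work goes in short steps, Python scripts to look and compute and a tool call to move; the robot and the scene stay as the last step left them, time stands still between calls to the robot, and variables do not carry over. Pictures are saved under pics/ and viewed, at most 10 in all, crops included, and the job is handed in when it is done.

Besides the shell and the picture viewer there is one more tool, called after "Call:" as name(argument=value, ...), one argument or row to a line, values as JSON. jog_arm: Moves the arm, as the interface text tells. Its arguments: {"type":"object","properties":{"motion":{"type":"array"},"grip":{"type":"number"}},"required":["motion"]}

```bash
mkdir -p pics
cat > h.py <<'E'
import numpy as np,cv2,pickle
from cell import *
def shot(n,f=None):
    p=read_camera(n)
    if f: cv2.imwrite('pics/'+f+'.png',p['img'])
    return p
def ray(p,uv):
    f=200/np.tan(np.radians(p['vertical_fov'])/2);E=np.array(p['extrinsics'])
    d=E[:3,:3]@np.array([(uv[0]-p['cx'])/f,-(uv[1]-p['cy'])/f,-1]);return E[:3,3],d/np.linalg.norm(d)
def at_z(p,uv,z):
    o,d=ray(p,uv);return o+d*(z-o[2])/d[2]
def tri(p,a,q,b):
    o,d=ray(p,a);r,e=ray(q,b)
    s=np.linalg.lstsq(np.c_[d,-e],r-o,rcond=None)[0];A=o+d*s[0];B=r+e*s[1]
    return (A+B)/2,np.linalg.norm(A-B)
def proj(p,X):
    f=200/np.tan(np.radians(p['vertical_fov'])/2);E=np.array(p['extrinsics'])
    c=E[:3,:3].T@(np.array(X)-E[:3,3]);return p['cx']+f*c[0]/-c[2],p['cy']+f*c[1]/c[2]
E
python3 - <<'E'
from h import *
np.set_printoptions(precision=1,suppress=True)
P={}
for n in('top','side'):
    p=shot(n,n+'0');P[n]=p
    print(n,p.keys(),p['vertical_fov'],p['cx'],p['cy'],np.array(p['extrinsics']))
    for k in('tote_center','base_tote','green_tote'):
        for r in cut_out(k,p)[:3]: print(k,r['p'],r['box'])
pickle.dump(P,open('p0.pkl','wb'))
print(state())
E
```

```text
top dict_keys(['img', 'vertical_fov', 'cx', 'cy', 'extrinsics', 'shot']) 52.92156511699371 314.88997284785165 203.22896105564826 [[  -0.     1.    -0.1  401.8]
 [  -1.    -0.     0.    38.5]
 [  -0.     0.1    1.  1185.2]
 [   0.     0.     0.     1. ]]
tote_center 0.78 [402.1, 194.3, 452.6, 222.2]
green_tote 0.98 [217.7, 222.1, 264.9, 249.3]
side dict_keys(['img', 'vertical_fov', 'cx', 'cy', 'extrinsics', 'shot']) 50.734344554632514 325.63250867251514 190.79105996852093 [[ -1.    0.1  -0.1 407.6]
 [ -0.2  -0.7   0.7 836.3]
 [ -0.    0.7   0.7 804.1]
 [  0.    0.    0.    1. ]]
tote_center 0.98 [340.1, 115.1, 373.0, 155.7]
base_tote 0.65 [273.5, 163.8, 317.4, 197.2]
green_tote 0.87 [328.0, 237.6, 372.8, 301.7]
{'t': 0.4, 'joints': array([-1.2,  0.5,  1.6, -0. ,  1.1, -0.1]), 'qvel': array([ 0., -0., -0., -0., -0., -0.]), 'tau': array([ -0. , -61.2, -25.8,   0.1,   0. ,  -0. ]), 'eef_pos': array([ 275.7, -560.9,  239.6]), 'tcp_rot': array([-3.1,  0. ,  0.5]), 'ft_force': array([ 0.3, -0.6, -0.6]), 'moment': array([ 0., -0.,  0.]), 'grip_force': 0.0, 'opening': 1.0011540524915759}
```

```bash
ls pics
```

```text
side0.png
top0.png
```

View pics/top0.png

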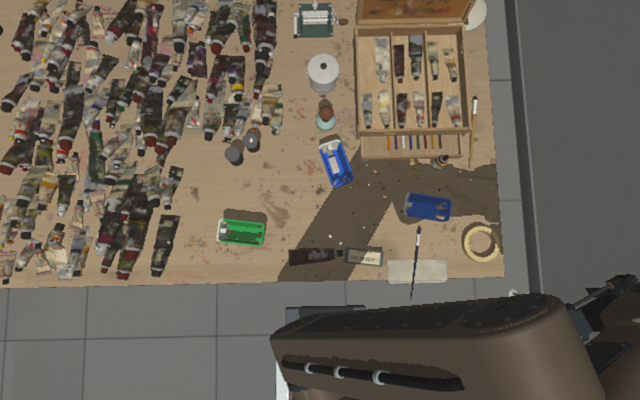

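View pics/side0.png

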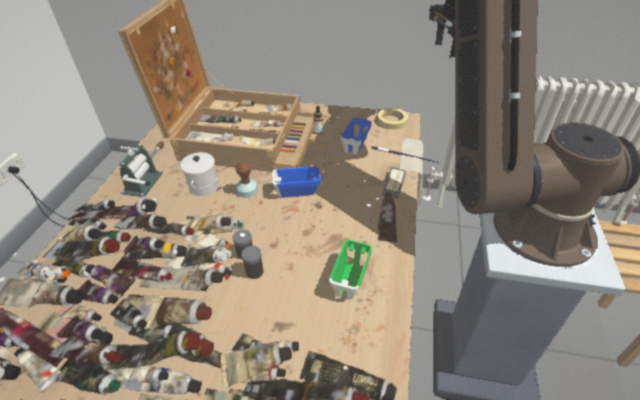

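The top view shows the base tote, with the pale eraser, at about (336,163) and its white end at upper left (~(327,144)). The empty tote is at about (428,207), in shadow, and the green one at about (241,232). In the side view they are at (297,181), (356,135) and (350,269). I'll enlarge both blue totes.

Run:
```python
from h import *
P=pickle.load(open('p0.pkl','rb'))
t=P['top']['img'];s=P['side']['img']
a=np.clip(t[130:240,300:470].astype(float)*1.6,0,255).astype('uint8'); b=np.clip(s[105:205,260:385].astype(float)*1.6,0,255).astype('uint8')
a=cv2.resize(a,None,fx=3,fy=3,interpolation=2);b=cv2.resize(b,None,fx=2.4,fy=2.4,interpolation=2)
c=np.zeros((580,510,3),'uint8');c[:330]=a;c[340:340+b.shape[0],:b.shape[1]]=b
cv2.imwrite('pics/z0.png',c)
```

```text
(no output)
```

View pics/z0.png

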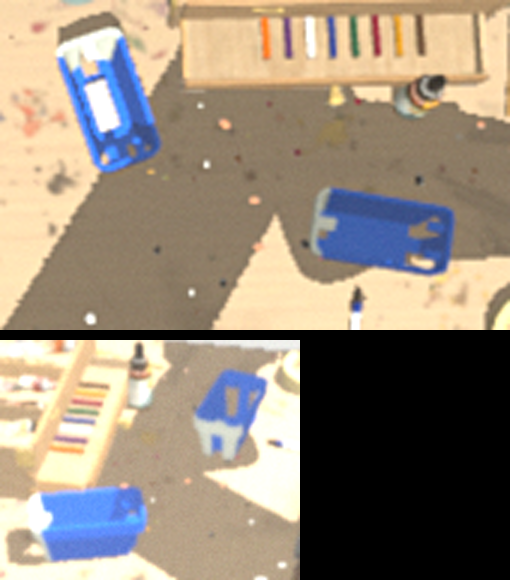

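The crop shows the empty tote's white end on its left in the top view (image left, +y) and the base tote's white end at the top. I'll triangulate the rim corners.

Run:
```python
from h import *
np.set_printoptions(precision=1,suppress=True)
P=pickle.load(open('p0.pkl','rb'));T,S=P['top'],P['side']
# order: white end 2, blue end 2 (top); side same sets
D={'base':([(60,50),(118,28),(158,140),(105,170)],[(35,493),(45,520),(137,487),(147,515)]),
   'empty':([(322,190),(313,254),(454,208),(448,272)],[(195,420),(243,430),(225,371),(266,377)])}
for k,(a,b) in D.items():
    a=np.array(a)/3+[300,130]; b=(np.array(b)-[0,340])/2.4+[260,105]
    c,e=tri(T,a.mean(0),S,b.mean(0));print(k,'rim centre',c,e)
    Q=np.array([at_z(T,u,58) for u in a]);w=Q[:2].mean(0);v=Q[2:].mean(0)
    print(' top@58',Q.mean(0),'len',np.linalg.norm(w-v),'wid',np.linalg.norm(Q[0]-Q[1]),np.linalg.norm(Q[2]-Q[3]),'yaw',np.arctan2(*(w-v)[1::-1]))
print(state()['tcp_rot'].round(3))
g=[r for r in cut_out('green_tote',T)] if 0 else None
```

```text
base rim centre [655.6 -26.8  67.3] 3.8981098089076296
 top@58 [660.1 -27.1  58. ] len 119.85095593538365 wid 59.85520640565325 58.18615201961494 yaw 0.31600256941893423
empty rim centre [ 525.  -281.1   57.6] 0.37393326460326554
 top@58 [ 525.3 -281.    58. ] len 126.05091989527875 wid 61.5692207194325 61.02830152574149 yaw 1.4123306114733232
[-3.1  0.   0.5]
```

```bash
cat >> h.py <<'E'
from scipy.spatial.transform import Rotation as Ro
def go(x,y,z,yaw):
    s=state();R=Ro.from_euler('xyz',s['tcp_rot']).as_matrix()
    cur=np.arctan2(R[1,0],R[0,0]);t=yaw-cur
    t=(t+np.pi)%(2*np.pi)-np.pi
    print('t',s['t'],'pos',s['eef_pos'].round(1),'yaw',cur.round(4),'q6',s['joints'][5].round(2),'F',s['ft_force'].round(1),'| shift',(R.T@(np.array([x,y,z])-s['eef_pos'])).round(1),'turn',round(-t,4))
E
python3 -c "
from h import *
go(525,-281,240,1.41)"
```

```text
t 0.4 pos [ 275.7 -560.9  239.6] yaw 0.4568 q6 -0.11 F [ 0.3 -0.6 -0.6] | shift [ 347.2 -141.2   -0.4] turn -0.9532
```

Call:
jog_arm(
  motion=[
    [[347,-141,0],-0.953],
    [[347,-141,0],-0.953],
    [[347,-141,0],-0.953],
    [[347,-141,0],-0.953],
    [[347,-141,0],-0.953],
  ],
  grip=0,
)

```text
t: 0.9
eef_pos: [443.1, -372.7, 239.8]
tcp_rot: [3.141, 0.0, 1.213]
ft_force: [1.2, -0.3, -0.5]
opening: 0.998
grip_force: 0.0
```

```bash
python3 -c "
from h import *
go(525,-281,240,1.41)"
```

```text
t 0.9 pos [ 443.1 -372.7  239.8] yaw 1.2127 q6 -0.46 F [ 1.2 -0.3 -0.5] | shift [114.6  44.6  -0.2] turn -0.1973
```

Call:
jog_arm(
  motion=[
    [[115,44,0],-0.2],
    [[115,44,0],-0.2],
    [[115,44,0],-0.2],
    [[115,44,0],-0.2],
    [[115,44,0],-0.2],
  ],
)

```text
t: 1.4
eef_pos: [524.0, -282.4, 239.5]
tcp_rot: [-3.141, 0.0, 1.408]
ft_force: [-0.5, 0.1, 0.2]
opening: 0.998
grip_force: 0.0
```

Run:
```python
from h import *
np.set_printoptions(precision=2,suppress=True)
go(525,-281,240,1.41)
p=shot('wrist','w1');pickle.dump(p,open('w1.pkl','wb'));print(p['vertical_fov'],np.array(p['extrinsics']))
for r in cut_out('tote_center',p): print(r['p'],r['box'])
```

```text
t 1.4 pos [ 524.  -282.4  239.5] yaw 1.4078 q6 -0.44 F [-0.5  0.1  0.2] | shift [ 1.6  0.7 -0.5] turn -0.0022
68.02427800703863 [[   0.99    0.15    0.05  538.52]
 [  -0.16    0.94    0.28 -202.34]
 [  -0.     -0.29    0.96  384.94]
 [   0.      0.      0.      1.  ]]
0.69 [289.7, 120.9, 353.8, 238.2]
```

View pics/w1.png

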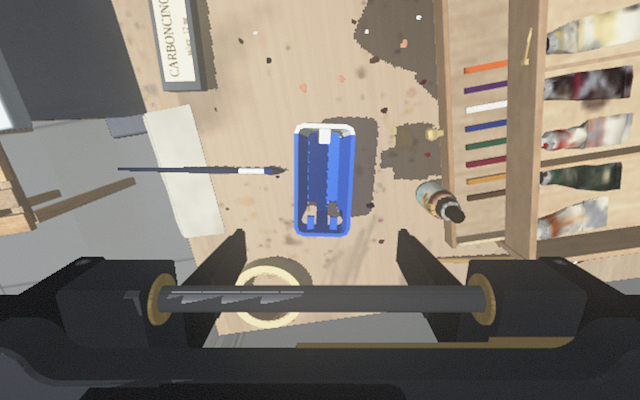

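The wrist view shows the empty tote from above: white end edge at row ~124 (columns 295–355), blue end edge at row ~237 (columns 296–352).

Run:
```python
from h import *
np.set_printoptions(precision=1,suppress=True)
p=pickle.load(open('w1.pkl','rb'))
Q=np.array([at_z(p,u,59) for u in [(294,124),(355,124),(295.5,237),(352,236.5)]])
w=Q[:2].mean(0);v=Q[2:].mean(0)
print(Q,Q.mean(0),np.linalg.norm(w-v),np.linalg.norm(Q[0]-Q[1]),np.linalg.norm(Q[2]-Q[3]),'yaw',np.arctan2(*(w-v)[1::-1]))
T=pickle.load(open('p0.pkl','rb'))['top']
print(tri(T,(np.array([(322,190),(313,254),(454,208),(448,272)])/3+[300,130]).mean(0),p,proj(p,Q.mean(0))))
```

```text
[[ 507.6 -212.1   59. ]
 [ 571.8 -222.6   59. ]
 [ 484.7 -341.1   59. ]
 [ 551.4 -351.4   59. ]] [ 528.9 -281.8   59. ] 130.69057726237418 65.09777291924335 67.48919546212612 yaw 1.4045727531469587
(array([ 528.1, -288.6,   31.4]), np.float64(0.0015885625997209569))
```

```bash
python3 -c "
from h import *
go(529,-282,57,1.405)"
```

```text
t 1.5 pos [ 523.4 -283.4  239.6] yaw 1.4057 q6 -0.44 F [ 0.5  0.7 -0. ] | shift [  2.3   5.3 182.6] turn 0.0007
```

Call:
jog_arm(
  motion=[
    [[2,5,40],0],
    [[2,5,80],0],
    [[2,5,120],0],
    [[2,5,155],0],
    [[2,5,175],0],
  ],
)

```text
t: 2.0
eef_pos: [527.7, -282.2, 62.0]
tcp_rot: [-3.139, -0.001, 1.405]
ft_force: [0.4, -0.1, 0.1]
opening: 0.999
grip_force: 0.0
```

```bash
python3 -c "
from h import *
go(529,-282,57,1.405)"
```

```text
t 2.0 pos [ 527.7 -282.2   62. ] yaw 1.4046 q6 -0.44 F [ 0.4 -0.1  0.1] | shift [0.4 1.3 5. ] turn -0.0004
```

Call:
jog_arm(
  motion=[
    [[0,1,5],0],
    [[0,1,5],0],
    [[0,1,5],0],
  ],
)

```text
t: 2.3
eef_pos: [530.6, -282.4, 60.8]
tcp_rot: [3.14, 0.001, 1.406]
ft_force: [-0.6, 0.1, 0.7]
opening: 1.003
grip_force: 0.0
```

Call:
jog_arm(
  motion=[
    [[0,0,0],0],
    [[0,0,0],0],
    [[0,0,0],0],
    [[0,0,0],0],
    [[0,0,0],0],
  ],
  grip=1,
)

```text
t: 2.8
eef_pos: [530.4, -281.5, 59.9]
tcp_rot: [3.142, 0.0, 1.407]
ft_force: [-2.3, 0.1, 4.0]
opening: 0.694
grip_force: 29.9
```

Call:
jog_arm(
  motion=[
    [[0,0,0],0],
    [[0,0,0],0],
    [[0,0,0],0],
    [[0,0,0],0],
  ],
)

```text
t: 3.2
eef_pos: [530.3, -281.5, 59.9]
tcp_rot: [-3.142, 0.0, 1.407]
ft_force: [-2.3, 1.0, 4.6]
opening: 0.695
grip_force: 29.9
```

Call:
jog_arm(
  motion=[
    [[0,0,-20],0],
    [[0,0,-60],0],
    [[0,0,-100],0],
    [[0,0,-140],0],
    [[0,0,-180],0],
  ],
)

```text
t: 3.7
eef_pos: [530.2, -281.3, 241.0]
tcp_rot: [-3.141, -0.0, 1.407]
ft_force: [0.1, -0.0, -1.8]
opening: 0.69
grip_force: 29.9
```

```bash
python3 -c "
from h import *
go(600,-100,260,1.405)
go(600,-100,260,3.46)"
```

```text
t 3.7 pos [ 530.2 -281.3  241. ] yaw 1.4068 q6 -0.43 F [ 0.1 -0.  -1.8] | shift [190.3  39.3 -19. ] turn 0.0018
t 3.7 pos [ 530.2 -281.3  241. ] yaw 1.4068 q6 -0.43 F [ 0.1 -0.  -1.8] | shift [190.3  39.3 -19. ] turn -2.0532
```

```bash
python3 -c "
from h import *
go(640,-150,290,1.407)"
```

```text
t 3.7 pos [ 530.2 -281.3  241. ] yaw 1.4068 q6 -0.43 F [ 0.1 -0.  -1.8] | shift [147.5  86.9 -49. ] turn -0.0002
```

Call:
jog_arm(
  motion=[
    [[40,24,-13],0],
    [[80,47,-26],0],
    [[115,68,-38],0],
    [[140,82,-46],0],
    [[147,87,-49],0],
  ],
)

```text
t: 4.2
eef_pos: [641.6, -148.2, 288.9]
tcp_rot: [3.141, -0.0, 1.409]
ft_force: [-0.4, -0.5, -2.2]
opening: 0.693
grip_force: 29.9
```

Call:
jog_arm(
  motion=[
    [[0,0,0],0],
    [[0,0,0],0],
    [[0,0,0],0],
  ],
)

```text
t: 4.5
eef_pos: [639.4, -151.8, 288.1]
tcp_rot: [-3.141, 0.0, 1.405]
ft_force: [0.0, 1.1, -1.3]
opening: 0.696
grip_force: 29.9
```

Run:
```python
from h import *
p=shot('wrist','w2');pickle.dump((p,state()),open('w2.pkl','wb'))
```

```text
(no output)
```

View pics/w2.png

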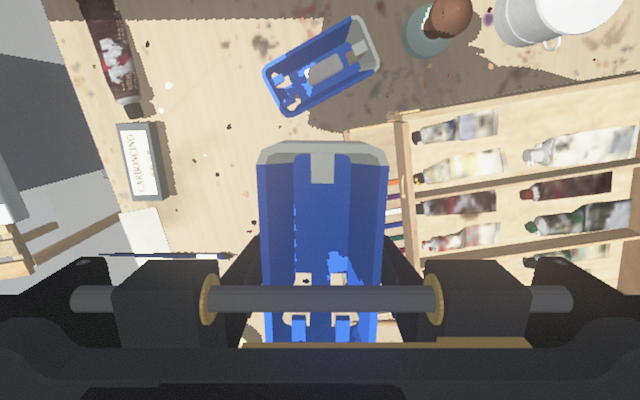

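The picture shows the base tote at (322,66), white end to the upper right, and the held tote at the bottom with its white end edge at row ~142. I'll enlarge the base.

Run:
```python
from h import *
p,s=pickle.load(open('w2.pkl','rb'))
cv2.imwrite('pics/z2.png',cv2.resize(p['img'][0:200,240:400],None,fx=3,fy=3,interpolation=2))
```

```text
(no output)
```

View pics/z2.png

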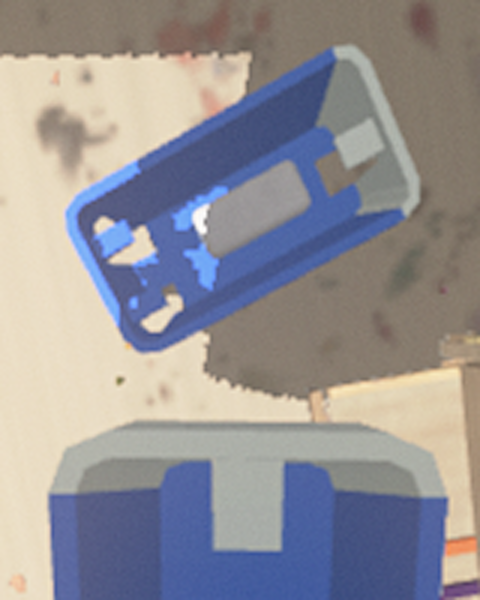

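Run:
```python
from h import *
np.set_printoptions(precision=1,suppress=True)
p,s=pickle.load(open('w2.pkl','rb'))
m=lambda u,z=59:at_z(p,np.array(u)/3+[240,0],z)[:2]
L=[[(95,190),(330,52)],[(175,345),(400,218)],[(363,58),(416,180)],[(70,228),(118,328)]]
L=[[m(a),m(b)] for a,b in L]
def X(a,b):
    t=np.linalg.solve(np.c_[a[1]-a[0],b[0]-b[1]],b[0]-a[0]);return a[0]+t[0]*(a[1]-a[0])
U,D,W,B=L
Q=np.array([X(U,W),X(D,W),X(U,B),X(D,B)]);w=Q[:2].mean(0);v=Q[2:].mean(0)
print(Q,'c',Q.mean(0),'len',np.linalg.norm(w-v),'wid',np.linalg.norm(Q[0]-Q[1]),np.linalg.norm(Q[2]-Q[3]))
print('yaw axis',np.arctan2(*(w-v)[1::-1]),'sides',[round(float(np.arctan2(*(l[1]-l[0])[::-1])),3) for l in L])
R=Ro.from_euler('xyz',s['tcp_rot']).as_matrix();zt=s['eef_pos'][2]
for u in [(125,422),(360,422),(50,492),(446,497)]:
    print('held tool xy',R.T@(np.array([*m(u,zt),zt])-s['eef_pos']))
# triangulate base centre height w/ side and top
P=pickle.load(open('p0.pkl','rb'))
c=proj(p,[*Q.mean(0),59])
print(tri(P['side'],(np.array([(35,493),(45,520),(137,487),(147,515)])-[0,340]).mean(0)/2.4+[260,105],p,c))
```

```text
[[711.3  23.3]
 [731.6 -37.2]
 [591.4 -16.3]
 [608.5 -79. ]] c [660.7 -27.3] len 128.1112841832808 wid 63.83524142664487 65.08583060672616
yaw axis 0.32315867061089154 sides [0.319, 0.328, -1.248, -1.304]
held tool xy [ 67.  -17.8   0. ]
held tool xy [67. 20. -0.]
held tool xy [ 55.6 -30.6   0. ]
held tool xy [54.8 34.7 -0. ]
(array([657.5, -28.8,  64.8]), np.float64(6.291072136593958))
```

```bash
python3 -c "
from h import *
go(659.5,-27.5,220,3.464)"
```

```text
t 4.55 pos [ 639.5 -151.8  288.3] yaw 1.4054 q6 -0.17 F [ 0.  -0.1 -1.2] | shift [125.9  -0.7  68.3] turn -2.0586
```

Call:
jog_arm(
  motion=[
    [[25,0,0],-0.14],
    [[50,0,0],-0.28],
    [[75,0,0],-0.42],
    [[100,0,0],-0.56],
    [[126,-1,0],-0.7],
  ],
)

```text
t: 5.05
eef_pos: [659.6, -26.3, 288.5]
tcp_rot: [-3.141, -0.0, 2.111]
ft_force: [-0.3, -0.4, -0.4]
opening: 0.692
grip_force: 29.9
```

Call:
jog_arm(
  motion=[
    [[0,0,0],-0.14],
    [[0,0,0],-0.28],
    [[0,0,0],-0.42],
    [[0,0,0],-0.56],
    [[0,0,0],-0.7],
  ],
)

```text
t: 5.55
eef_pos: [659.5, -27.2, 288.5]
tcp_rot: [-3.141, -0.0, 2.811]
ft_force: [0.3, 0.6, -1.8]
opening: 0.691
grip_force: 29.9
```

Call:
jog_arm(
  motion=[
    [[0,0,0],-0.14],
    [[0,0,0],-0.28],
    [[0,0,0],-0.42],
    [[0,0,0],-0.56],
    [[0,0,0],-0.66],
  ],
)

```text
t: 6.05
eef_pos: [659.4, -27.2, 288.5]
tcp_rot: [3.142, -0.0, -2.812]
ft_force: [-0.3, 0.1, -1.2]
opening: 0.69
grip_force: 29.9
```

Call:
jog_arm(
  motion=[
    [[0,0,20],0],
    [[0,0,50],0],
    [[0,0,68],0],
    [[0,0,68],0],
  ],
)

```text
t: 6.45
eef_pos: [658.6, -27.0, 218.0]
tcp_rot: [3.14, -0.004, -2.818]
ft_force: [0.6, -0.4, -1.7]
opening: 0.692
grip_force: 29.9
```

```bash
python3 -c "
from h import *
go(659.5,-27.5,150,3.464)
go(659.5,-27.5,150,3.464)"
```

```text
t 6.45 pos [658.6 -27.  218. ] yaw -2.8175 q6 -2.04 F [ 0.6 -0.4 -1.7] | shift [-1.  -0.9 68. ] turn 0.0016
t 6.45 pos [658.6 -27.  218. ] yaw -2.8175 q6 -2.04 F [ 0.6 -0.4 -1.7] | shift [-1.  -0.9 68. ] turn 0.0016
```

Call:
jog_arm(
  motion=[
    [[0,0,30],0],
    [[0,0,60],0],
    [[0,0,83],0],
    [[0,0,83],0],
  ],
)

```text
t: 6.85
eef_pos: [658.8, -26.7, 135.8]
tcp_rot: [3.14, -0.003, -2.817]
ft_force: [-0.4, -0.1, -1.3]
opening: 0.695
grip_force: 29.9
```

Run:
```python
from h import *
go(659.5,-27.5,112,3.464)
a=shot('side')['img'][60:260,200:400];w=shot('wrist')['img']
c=np.zeros((570,780,3),'uint8')
c[:400,:400]=cv2.resize(a,None,fx=2,fy=2,interpolation=2)
c[:,:]=0;c[:400,:400]=cv2.resize(a,(400,400),interpolation=2)
c[:400,400:780]=cv2.resize(w[60:360,180:465],(380,400),interpolation=2)
cv2.imwrite('pics/c3.png',c[:400])
```

```text
t 6.85 pos [658.8 -26.7 135.8] yaw -2.8171 q6 -2.04 F [-0.4 -0.1 -1.3] | shift [-0.4 -1.  23.8] turn 0.0021
```

View pics/c3.png

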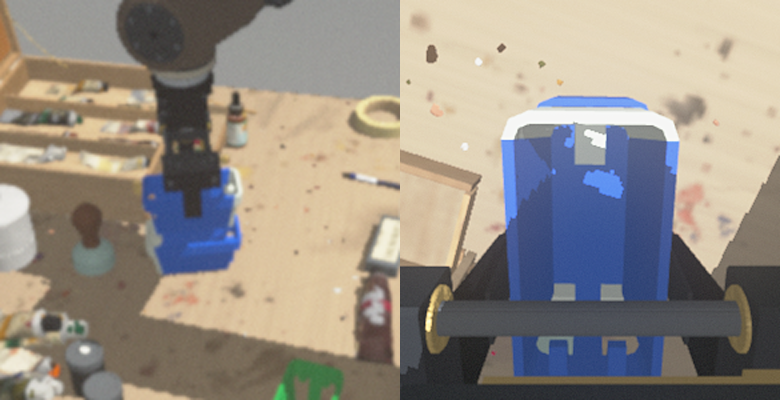

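The view shows the white end over the lower blue end, with the lower rim edge peeking out symmetrically beyond it (raw row ~132, held edge ~142). I'll compute the offset along the length.

Run:
```python
from h import *
np.set_printoptions(precision=1,suppress=True)
p=shot('wrist');s=state();R=Ro.from_euler('xyz',s['tcp_rot']).as_matrix()
f=lambda u,z:R.T@(at_z(p,(u[0]*1.0,u[1]),z)-s['eef_pos'])
g=lambda c,r:(180+(c-400)*.75,60+r*.75)
for c,r,z in[(538,97,59),(648,97,59),(502,138,s['eef_pos'][2]),(678,138,s['eef_pos'][2]),(590,109,s['eef_pos'][2])]: print(f(g(c,r),z))
```

```text
[ 64.7 -28.8  80.4]
[64.8 32.6 80.4]
[ 55.7 -32.7  -0.1]
[55.7 32.3 -0.2]
[66.3 -0.2 -0.1]
```

Call:
jog_arm(
  motion=[
    [[-1,1.5,4],0],
    [[-1,1.5,8],0],
    [[-1,1.5,12],0],
    [[-1,1.5,15],0],
    [[-1,1.5,15],0],
  ],
)

```text
t: 7.5
eef_pos: [660.0, -24.5, 122.1]
tcp_rot: [3.141, -0.001, -2.816]
ft_force: [-0.4, 0.5, -1.3]
opening: 0.695
grip_force: 29.9
```

Call:
jog_arm(
  motion=[
    [[0,0,2],0],
    [[0,0,4],0],
    [[0,0,6],0],
    [[0,0,6],0],
    [[0,0,6],0],
  ],
)

```text
t: 8.0
eef_pos: [660.3, -24.5, 116.6]
tcp_rot: [-3.142, -0.0, -2.816]
ft_force: [0.1, -0.5, -1.3]
opening: 0.696
grip_force: 29.9
```

Call:
jog_arm(
  motion=[
    [[0,0,1.5],0],
    [[0,0,3],0],
    [[0,0,3],0],
    [[0,0,3],0],
  ],
)

```text
t: 8.4
eef_pos: [660.2, -24.5, 113.6]
tcp_rot: [-3.142, -0.0, -2.816]
ft_force: [-0.9, -0.2, -2.2]
opening: 0.694
grip_force: 29.9
```

Call:
jog_arm(
  motion=[
    [[0,0,1],0],
    [[0,0,1.5],0],
    [[0,0,1.5],0],
    [[0,0,1.5],0],
  ],
)

```text
t: 8.8
eef_pos: [660.2, -24.5, 112.1]
tcp_rot: [-3.142, -0.0, -2.816]
ft_force: [-0.7, 0.2, -1.5]
opening: 0.692
grip_force: 29.9
```

Call:
jog_arm(
  motion=[
    [[0,0,1],0],
    [[0,0,1],0],
    [[0,0,1],0],
  ],
)

```text
t: 9.1
eef_pos: [660.3, -24.5, 111.9]
tcp_rot: [-3.141, 0.001, -2.816]
ft_force: [-1.8, 0.6, 5.0]
opening: 0.693
grip_force: 29.9
```

Call:
jog_arm(
  motion=[
    [[0,0,1],0],
    [[0,0,1],0],
    [[0,0,1],0],
  ],
)

```text
t: 9.4
eef_pos: [660.4, -24.5, 111.9]
tcp_rot: [-3.141, 0.001, -2.816]
ft_force: [-5.6, 0.4, 13.8]
opening: 0.688
grip_force: 30.0
```

Contact came at 111.9, and a 52 mm step predicts 112, so the tote is on the ledges. I'll ease off and release.

Call:
jog_arm(
  motion=[
    [[0,0,-1],0],
    [[0,0,-1],0],
    [[0,0,-1],0],
  ],
)

```text
t: 9.7
eef_pos: [660.4, -24.5, 111.9]
tcp_rot: [-3.141, 0.001, -2.816]
ft_force: [-3.4, 0.5, 8.2]
opening: 0.695
grip_force: 30.0
```

Call:
jog_arm(
  motion=[
    [[0,0,0],0],
    [[0,0,0],0],
    [[0,0,0],0],
    [[0,0,0],0],
    [[0,0,0],0],
  ],
  grip=0,
)

```text
t: 10.2
eef_pos: [660.2, -24.5, 111.0]
tcp_rot: [-3.142, -0.0, -2.816]
ft_force: [-0.7, -0.5, 1.2]
opening: 0.992
grip_force: 0.0
```

Call:
jog_arm(
  motion=[
    [[0,0,-10],0],
    [[0,0,-30],0],
    [[0,0,-70],0],
    [[0,0,-110],0],
    [[0,0,-150],0],
  ],
)

```text
t: 10.7
eef_pos: [660.0, -24.4, 263.5]
tcp_rot: [-3.141, 0.0, -2.816]
ft_force: [0.2, -0.4, 0.1]
opening: 1.002
grip_force: 0.0
```

Run:
```python
from h import *
print(state()['eef_pos'],state()['opening'])
a=shot('side')['img'][60:260,200:400];w=shot('wrist');pickle.dump((w,state()),open('w4.pkl','wb'));w=w['img']
c=np.zeros((400,800,3),'uint8')
c[:,:400]=cv2.resize(a,(400,400),interpolation=2);c[:,400:]=cv2.resize(w[50:290,200:440],(400,400),interpolation=2)
cv2.imwrite('pics/c4.png',c)
```

```text
[660.0125358  -24.43037274 263.52045169] 1.001563312631026
```

View pics/c4.png

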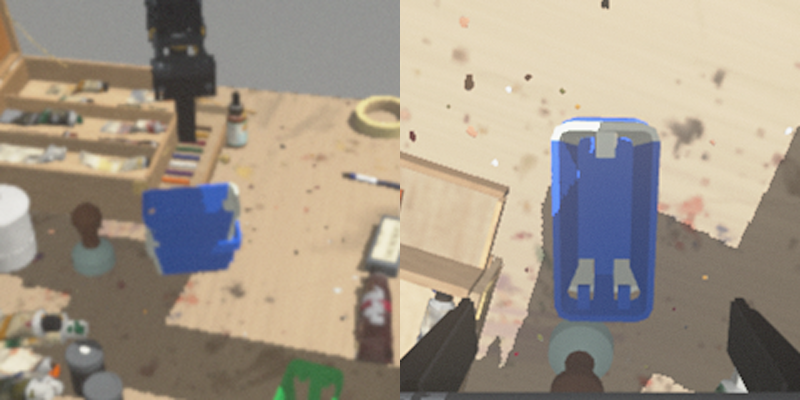

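The stack stands aligned, with the white end (wrist crop (605,130)) over the lower blue end. The rim width in pixels puts the upper rim at about z = 112 mm, as wanted. Handing in.

```bash
python3 -c "
from cell import *
print(job_done())"
```

```text
the job is handed in; nothing more can be done
None
```

The empty blue tote is stacked on the eraser tote, turned end for end with its white end over the lower blue end; it touched down at the 52 mm ledge height, and I handed the job in with the gripper clear (no verdict was returned).

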